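Sweep the used vial caps into the discard tray

ROBOT

A 7-joint arm with a two-finger parallel gripper is mounted at the origin on the work surface. World frame = base frame: x ahead of the robot, y to its left, z up, the work surface at z = 0. Lengths are in m, angles in rad, forces in N, time in s.
With the tool pointing down it reaches from about 0.4 to 0.85 m from the base axis. Payload 4.4 kg.
Tool frame: the origin (TCP) lies midway between the tips of the shut fingers; the grasp point (between the pads) lies 19 mm behind it; y points along the fingers, x is the direction in which the jaws open and shut, and the axes are right-handed (so a half turn about y gives the same grasp; the last joint's range is limited). The gripper opens to 94 mm and grips with 3 to 60 N. Pads are 16 mm wide; open, the fingers measure 119 mm over their backs; the gripper's body (75 mm by 177 mm) begins 78 mm behind the grasp point.
Start: joints at [1.237, 0.628, 0.038, 1.517, -0.027, 0.996, -0.02], TCP at [0.172, -0.627, 0.205] pointing down, gripper open.
Joint ranges: [-3.06, 3.06], [-0.37, 2.12], [-1.25, 1.32], [0.18, 2.47], [-1.1, 4.24], [0.23, 1.98], [-2.94, 2.94]. Speed limits (rad/s): [2.57, 2.57, 3.14, 3.14, 3.14, 3.14, 3.14].

INTERFACE

Orientations are given as a unit quaternion [x, y, z, w].
In Python, from cell import bot gives the robot as it stands.
- The arm moves only by the tool servo_tool, never from a script. Its argument "targets" is a list that holds one entry, the list of rows, each a list of 6 numbers: the shift along the tool's x, y, z in mm, then the turn, a rotation vector about the tool's x, y, z in degrees. In form: [[[dx, dy, dz, wx, wy, wz], ...]]. A call has 1 to 10 rows; each row is the pose to reach, as a shift and turn from the pose measured when the call began, along the tool's axes at that moment; what a row does not reach only later rows make up. A row lasts 1/12 s, in which the tool goes at most 41.7 mm and 7.16 degrees, less where a joint would pass 70% of its speed; a pose out of reach is approached as far as the arm can. A call with a gripper value outside its range is refused whole. "claw" is the opening, from 0 (shut) to 1 (fully open), set as the call begins (left out, the last holds). The fingers move at their own pace and stop on an object; the grip force is fixed at half the most. Time passes only in rows, so rows that repeat a pose let the fingers close. It gives the time, the measured TCP pose, the force and the opening at its end, in the units of the state.
- bot.get_obs(): the state, without advancing time (a new reading comes with each control period).
- bot.grab_frame(name): name is "scene" or "top"; returns a dict with "frame" (420x560x3 uint8, blue, green, red), "fx", "fy", "cx", "cy" (pixels), "distortion" ([k1, k2, p1, p2, k3] as OpenCV has them; the pictures are not rectified), "R" (3x3) and "t" (3): a world point X has camera coordinates R X + t. Camera axes: x right, y down, z forward; pixel columns grow to the right and rows downward; lengths in m; the calibration is good to about 2 mm. A picture is of the moment at which its call begins. There is no depth.
- bot.close_job(): hands the job in, once; it reports no verdict.
The state is a dict: "time_s": time; "qpos": joint angles; "dq": joint speeds; "joint_efforts": joint torques, N m; "ee_pos": TCP position; "eef_rot": TCP orientation; "wrist_force": force on the tool from outside, world axes, zero at the start; "ft_torque": the same for the moment, N m; "finger_gap": opening from 0.0 (shut) to 1.0 (fully open).
Only numpy, scipy, OpenCV 4.12 (cv2) and the standard library are available. Lean on these libraries where they do the work, as an engineer would, in place of code of your own. Each camera call takes 0.05 s, during which the arm holds its last target.

TASK

Three loose white screw caps lie on the bench in a ragged row with two capped vials. Push each loose cap gently along the bench with the closed fingertips, through the open side of the steel discard tray, until it lies completely inside; never pinch, lift, tip or flick a cap. Leave the standing vials and everything else on the bench where they are.

Things in the scene. Friction and masses are not known exactly. Their poses are not given: they have to be found in the camera images.
- tray: Low steel tray fixed on the robot's left, open side towards the row of caps, turned up to 0.2 rad. 130 mm deep (x), 220 wide (y); 3 mm walls 30 mm high on two sides and the back. Floor foil-thin, no step: caps slide straight in. Origin: centre of the floor on the bench; x points from the open side (x = -65 mm) to the back wall (inner face x = 62 mm); side walls' inner faces at y = +-107 mm; z up.
- cap_a: Loose white ribbed screw cap, a disc 34 mm across and 16 mm high, 12 to 21 g, lying flat on the bench closed side up in the row with the vials, with about 20 mm or more free between it and its neighbours; any place in the row may hold a cap or a vial. Origin: centre of its underside, on the bench; z up.
- cap_b: Loose white ribbed screw cap, a disc 34 mm across and 16 mm high, 12 to 21 g, lying flat on the bench closed side up in the row with the vials, with about 20 mm or more free between it and its neighbours; any place in the row may hold a cap or a vial. Origin: centre of its underside, on the bench; z up.
- cap_c: Loose white ribbed screw cap, a disc 34 mm across and 16 mm high, 12 to 21 g, lying flat on the bench closed side up in the row with the vials, with about 20 mm or more free between it and its neighbours; any place in the row may hold a cap or a vial. Origin: centre of its underside, on the bench; z up.
- vial_a: Bystander to leave alone: standing clear glass vial 33 mm across, closed with the same white cap (34 mm across), 50 mm high in all, in the same row as the loose caps. Origin: centre of its underside; z up.
- vial_b: Bystander to leave alone: standing clear glass vial 33 mm across, closed with the same white cap (34 mm across), 50 mm high in all, in the same row as the loose caps. Origin: centre of its underside; z up.
- bottle: Bystander: amber bottle 56 mm across, 110 mm high, standing beyond the row and the tray. Origin: centre of its underside.
- beaker: Bystander: clear beaker 60 mm across, 60 mm high, standing to the right of the row. Origin: centre of its underside.
- dish: Bystander: closed flat culture dish 62 mm across, 14 mm high, lying farther to the right of the row. Origin: centre of its underside.
- tipbox: Bystander: blue pipette-tip box 85 x 120 mm, 54 mm high, beyond the row. Origin: centre of its underside; x along its 85 mm side.
Not all that is in view belongs to the job. Leave any black or green look-alike of the cap_c alone.

How it is judged:
At the end, for the whole second after the job is handed in: All three caps lie flat and at rest on the tray's floor, wholly past the open side (centre at least 15 mm inside it); vials, bottle, beaker, dish and tip box stand upright within 15 mm of where they were (x of cap_a in the frame of tray between -0.05 and 0.065 m and y of cap_a in the frame of tray between -0.11 and 0.11 m and height (world z) of each of cap_a, cap_b, cap_c below 0.006 m and angle between each of cap_a, cap_b, cap_c's own z axis and vertical below 0.15 rad and linear speed of each of cap_a, cap_b, cap_c below 0.02 m/s and x of cap_b in the frame of tray between -0.05 and 0.065 m and y of cap_b in the frame of tray between -0.11 and 0.11 m and x of cap_c in the frame of tray between -0.05 and 0.065 m and y of cap_c in the frame of tray between -0.11 and 0.11 m and distance of each of vial_a, vial_b, bottle, beaker, dish, tipbox from where it was at the start of the episode below 0.015 m and angle between each of vial_a, vial_b, bottle, beaker, dish, tipbox's own z axis and vertical below 0.2 rad); the robot touches nothing.
It fails at once if a cap is lifted off the bench (more than 12 mm) (height (world z) of any of cap_a, cap_b, cap_c above 0.012 m).
It fails at once if a cap is tipped up (more than 0.5 rad) (angle between any of cap_a, cap_b, cap_c's own z axis and vertical above 0.5 rad).
It fails at once if a cap is pinched or squashed (more than 15 N from the fingers) (contact force between the fingers and cap_a above 15 N or contact force between the fingers and cap_b above 15 N or contact force between the fingers and cap_c above 15 N).
It fails at once if a cap is flicked (faster than 0.6 m/s) (linear speed of any of cap_a, cap_b, cap_c above 0.6 m/s).
It fails at once if a vial, the bottle, beaker, dish or tip box is moved more than 15 mm or tipped (distance of any of vial_a, vial_b, bottle, beaker, dish, tipbox from where it was at the start of the episode above 0.015 m or angle between any of vial_a, vial_b, bottle, beaker, dish, tipbox's own z axis and vertical above 0.2 rad).
It also fails if it takes over 64 s, if anything falls off the work surface, if the arm or the gripper's body presses on something with over 40 N, if the wrist force passes 120 N, or if a joint passes its speed limit or range.

## Working session

There is one attempt and no reset: what is moved stays moved. The work goes in short steps, Python scripts to look and compute and a tool call to move; the robot and the scene stay as the last step left them, time stands still between calls to the robot, and variables do not carry over. Pictures are saved under pics/ and viewed, and the job is handed in when it is done.

Besides the shell and the picture viewer there is one more tool, called after "Emit:" as name([rows], argument=value, ...), one row to a line, values as JSON. servo_tool: Moves the arm, as the interface text tells. Its arguments: {"type":"object","properties":{"targets":{"type":"array"},"claw":{"type":"number"}},"required":["targets"]}

```bash
mkdir -p pics
python3 - <<'E'
from cell import bot
import cv2
print(bot.get_obs())
for n in("scene","top"):
    f=bot.grab_frame(n); cv2.imwrite(f"pics/{n}0.png",f["frame"])
    print(n,f["fx"],f["fy"],f["cx"],f["cy"],f["distortion"],f["R"],f["t"])
E
```

```text
{'time_s': 0.0, 'qpos': array([ 1.23721851,  0.62929821,  0.03844564,  1.51832417, -0.02701696,
        0.99630576, -0.01997434]), 'dq': array([ 0.00171713,  0.0011411 ,  0.0006009 ,  0.00101503, -0.0007561 ,
        0.00108599,  0.00051038]), 'joint_efforts': array([ 8.72925557e-05, -5.49735510e+01,  1.14302102e+00, -1.86635417e+01,
       -5.23573661e-02,  2.37558817e-02,  1.87866322e-04]), 'ee_pos': array([ 0.17184391, -0.6262036 ,  0.20459926]), 'eef_rot': array([-0.56188535,  0.42928909, -0.42826345,  0.56265989]), 'wrist_force': array([-0.25323089,  0.3545618 ,  0.65042639]), 'ft_torque': array([ 0.02929274, -0.0066831 ,  0.00764132]), 'finger_gap': 1.0018627510237565}
scene 401.01907814392655 401.01907814392655 281.0100404520777 209.64454609540982 [-0.01098863  0.          0.          0.          0.        ] [[-0.56990667  0.8216034   0.01320015]
 [ 0.64536126  0.45748429 -0.61173276]
 [-0.50864058 -0.34011171 -0.79095435]] [ 0.35228536 -0.3102004   1.0563416 ]
top 473.49785584445664 473.49785584445664 284.4958206651503 211.86182312364687 [-0.11721716  0.          0.          0.          0.        ] [[-0.00656544 -0.9999261   0.01023217]
 [-0.99480846  0.005492   -0.10161673]
 [ 0.10155302 -0.01084621 -0.994771  ]] [-0.02332981  0.58169732  1.01821972]
```

View pics/scene0.png

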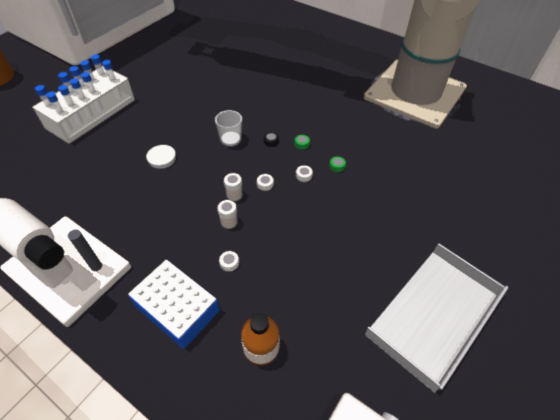

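View pics/top0.png

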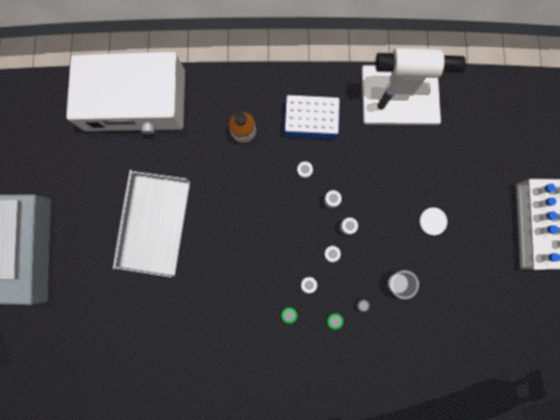

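The top view shows white loose caps at about (305,170), (333,254) and (309,285). The vials are at (333,199) and (350,226), and in the scene view they show as tall bodies at (233,186) and (228,214). The look-alikes are green at (290,315) and (335,321) and black at (363,306), so I leave those alone. The tray is on the left, with its open side at about x≈180 px. I'll confirm with an enlarged crop and measure.

```bash
cat > h.py <<'E'
import numpy as np,cv2
from scipy.spatial.transform import Rotation as Ro
def px2w(f,uv,z):
    K=np.array([[f["fx"],0,f["cx"]],[0,f["fy"],f["cy"]],[0,0,1]])
    p=cv2.undistortPoints(np.array([[uv]],float),K,np.array(f["distortion"]))[0,0]
    R=np.array(f["R"]);t=np.array(f["t"]);C=-R.T@t;d=R.T@np.array([p[0],p[1],1])
    return (C+d*(z-C[2])/d[2])[:2]
def w2px(f,X):
    K=np.array([[f["fx"],0,f["cx"]],[0,f["fy"],f["cy"]],[0,0,1]])
    R=np.array(f["R"]);r,_=cv2.Rodrigues(R)
    return cv2.projectPoints(np.array(X,float).reshape(-1,1,3),r,np.array(f["t"]),K,np.array(f["distortion"]))[0][:,0]
def blobs(f,roi):
    x0,y0,x1,y1=roi;g=f["frame"][y0:y1,x0:x1].max(2)
    n,l,s,c=cv2.connectedComponentsWithStats((g>110).astype(np.uint8))
    return [(s[i,4],(c[i]+[x0,y0]).round(1),s[i,:4].tolist()) for i in range(1,n) if s[i,4]>40]
E
python3 - <<'E'
from h import *; from cell import bot
T=bot.grab_frame("top");S=bot.grab_frame("scene")
for a,c,b in blobs(T,(275,150,450,340)): 
    uv=(b[0]+b[2]/2+275-.5,b[1]+b[3]/2+150-.5)
    print("top",a,c,b[2:],"z16",px2w(T,uv,.016).round(4),"z50",px2w(T,uv,.05).round(4))
for a,c,b in blobs(S,(200,160,330,280)): 
    uv=(b[0]+b[2]/2+200-.5,b[1]+b[3]/2+160-.5)
    print("sc",a,c,b[2:],"z10",px2w(S,uv,.010).round(4))
cv2.imwrite("pics/c1.png",np.hstack([cv2.resize(T["frame"][150:340,270:420],None,fx=2.6,fy=2.6,interpolation=2),cv2.resize(S["frame"][130:320,200:350],None,fx=2.6,fy=2.6,interpolation=2)]))
cv2.imwrite("pics/tray1.png",cv2.resize(T["frame"][160:290,100:200],None,fx=4.5,fy=4.5,interpolation=2))
E
```

```text
top 216 [304.6 168.8] [16, 17] z16 [ 0.6804 -0.073 ] z50 [ 0.6738 -0.0711]
top 231 [332.8 198. ] [17, 17] z16 [ 0.6138 -0.1366] z50 [ 0.6093 -0.1327]
top 637 [433.2 220.8] [29, 29] z16 [ 0.5602 -0.3643] z50 [ 0.5575 -0.3531]
top 235 [349.4 225.2] [18, 17] z16 [ 0.5525 -0.1727] z50 [ 0.55   -0.1676]
top 218 [332.3 253.4] [17, 17] z16 [ 0.4902 -0.1323] z50 [ 0.4897 -0.1285]
top 497 [401.8 283.8] [30, 29] z16 [ 0.4193 -0.2921] z50 [ 0.4211 -0.2832]
top 223 [308.7 284.7] [17, 17] z16 [ 0.4198 -0.0802] z50 [ 0.4215 -0.0781]
top 87 [363.4 305.4] [10, 11] z16 [ 0.3742 -0.201 ] z50 [ 0.3775 -0.195 ]
top 194 [288.8 314.8] [16, 16] z16 [ 0.3553 -0.0343] z50 [ 0.3592 -0.0337]
top 190 [334.9 321. ] [15, 15] z16 [ 0.3399 -0.137 ] z50 [ 0.3443 -0.1331]
sc 224 [303.7 172.7] [17, 17] z10 [ 0.4223 -0.076 ]
sc 817 [229.8 199.6] [25, 55] z10 [ 0.573  -0.1596]
sc 232 [264.7 181.5] [17, 16] z10 [ 0.4904 -0.1297]
sc 326 [228.5 260.3] [20, 20] z10 [ 0.6829 -0.0708]
```

View pics/c1.png

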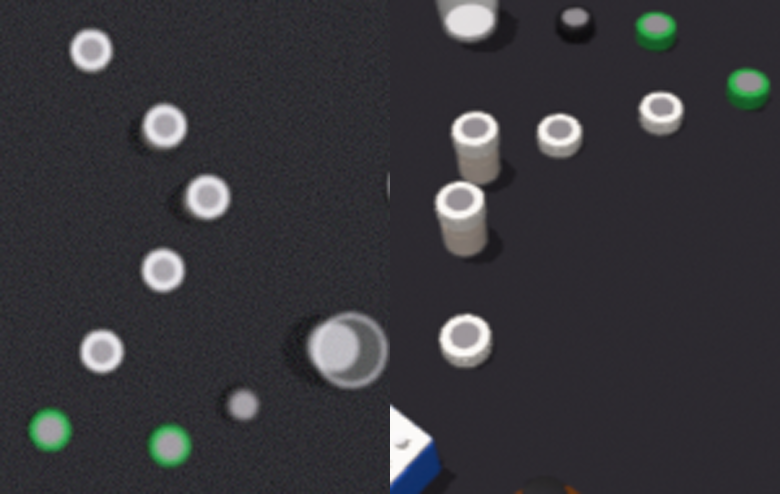

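View pics/tray1.png

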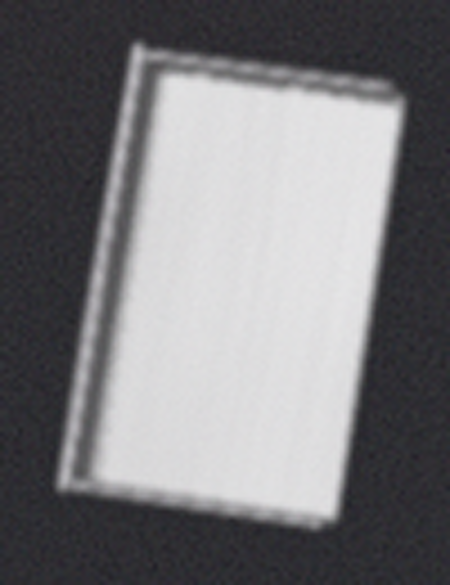

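```bash
cat >> h.py <<'E'
CAP={'A':np.array([.6815,-.0720]),'B':np.array([.4903,-.1310]),'C':np.array([.421,-.0781])}
E
python3 - <<'E'
from h import *; from cell import bot
T=bot.grab_frame("top");S=bot.grab_frame("scene")
p=px2w(T,(100+404/4.5,160+98/4.5),0);q=px2w(T,(100+338/4.5,160+522/4.5),0)
bl=px2w(T,(100+62/4.5,160+490/4.5),.03);tl=px2w(T,(100+136/4.5,160+46/4.5),.03)
print("front",p,q,np.linalg.norm(p-q),"back(z30)",tl,bl,np.linalg.norm(tl-bl))
d=(p-q)/np.linalg.norm(p-q);print("angle of y edge",np.degrees(np.arctan2(d[1],d[0])), (tl-p),(bl-q))
# tray model overlay: x axis = perpendicular to d, pointing +y
ex=np.array([-d[1],d[0]]);print("ex",ex)
for n,u,v in(("bottle top",240,118),("bot-scene",260,323)):
    print(n,px2w(T if n=="bottle top" else S,(u,v),.11))
o=bot.get_obs();R=Ro.from_quat(o["eef_rot"]).as_matrix();print(R.round(3))
big=cv2.resize(T["frame"][90:160,210:350],None,fx=5,fy=5,interpolation=2);cv2.imwrite("pics/bt.png",big)
E
```

```text
front [0.65529466 0.19010124] [0.44030095 0.22090825] 0.2171897030722284 back(z30) [0.6778849  0.32065389] [0.45657447 0.35233996] 0.2235672456103864
angle of y edge -8.154552448023114 [0.02259024 0.13055265] [0.01627352 0.1314317 ]
ex [0.14184379 0.98988905]
bottle top [0.77155077 0.06596466]
bot-scene [0.77521127 0.07204362]
[[ 0.265 -0.     0.964]
 [-0.964  0.001  0.265]
 [-0.001 -1.     0.   ]]
```

View pics/bt.png

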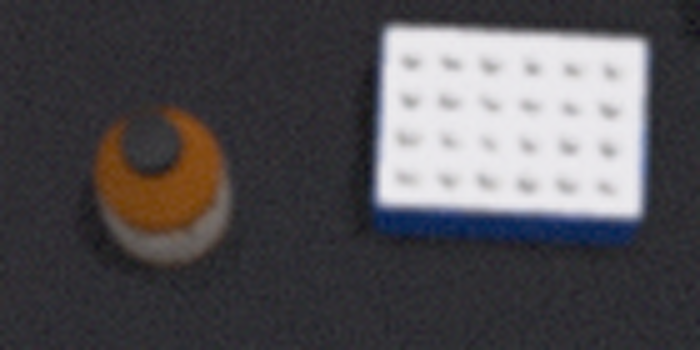

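```bash
cat >> h.py <<'E'
TRc=np.array([.557,.270]);ex=np.array([.142,.990]);ey=np.array([-.990,.142])
TG={'A':TRc-.045*ey,'B':TRc+.012*ey,'C':TRc+.070*ey}
def go(o,xy,z,head):
    """print shift mm in tool axes & turn deg"""
    R=Ro.from_quat(o["eef_rot"]).as_matrix()
    zt=np.array([np.cos(head),np.sin(head),0]);yt=np.array([0,0,-1.]);xt=np.cross(yt,zt)
    Rt=np.stack([xt,yt,zt],1)
    d=R.T@(np.array([xy[0],xy[1],z])-o["ee_pos"])*1000
    w=np.degrees(Ro.from_matrix(R.T@Rt).as_rotvec())
    print("pos",o["ee_pos"].round(4),"shift",d.round(1),"turn",w.round(2)); return d,w
def tray(p):
    d=np.asarray(p)-TRc; return np.array([d@ex,d@ey]).round(4)
def plan(k,back,p=None):
    p=CAP[k] if p is None else p
    u=(TG[k]-p);L=np.linalg.norm(u);u/=L
    return p-back*u,np.arctan2(u[1],u[0]),L,u
E
python3 - <<'E'
from h import *; from cell import bot
o=bot.get_obs()
for k in "CBA":
    s,h,L,u=plan(k,.045);print(k,s,np.degrees(h),L);go(o,s,.09,h)
E
```

```text
C [ 0.41275865 -0.1223389 ] 79.44722008255177 0.3641998511806396
pos [ 0.172  -0.6266  0.2052] shift [-422.5  115.4  365.6] turn [-2.00e-02 -6.41e+01 -3.00e-02]
B [ 0.48423014 -0.17558875] 82.2479897370228 0.4064181885890443
pos [ 0.172  -0.6266  0.2052] shift [-352.3  115.4  420.5] turn [-2.00e-02 -6.69e+01 -3.00e-02]
A [ 0.69192821 -0.11577502] 103.39942165920613 0.3450015573877892
pos [ 0.172  -0.6266  0.2052] shift [-355.   115.4  636.6] turn [-3.000e-02 -8.805e+01 -3.000e-02]
```

Emit:
servo_tool([
  [[-21, 0, 18, 0, -3.5, 0], [-42, 0, 36, 0, -7, 0], [-64, 0, 55, 0, -10.5, 0], [-95, 10, 82, 0, -15, 0], [-127, 15, 110, 0, -20, 0], [-158, 20, 137, 0, -24, 0], [-190, 25, 164, 0, -29, 0], [-222, 30, 192, 0, -34, 0], [-253, 35, 219, 0, -39, 0], [-275, 40, 238, 0, -42, 0]],
], claw=0)

```text
time_s: 1.13
ee_pos: [0.3298, -0.2954, 0.1655]
eef_rot: [-0.679, 0.197, -0.197, 0.68]
wrist_force: [0.4, -1.0, 0.3]
finger_gap: 0.324
```

Run:
```python
from h import *; from cell import bot
o=bot.get_obs();print(o["time_s"],o["finger_gap"],o["qpos"].round(2))
s,h,L,u=plan('C',.045);go(o,s,.06,h)
```

```text
1.1333 0.3244498127591019 [ 0.8   0.41 -0.18  2.11  0.12  0.63 -0.03]
pos [ 0.3298 -0.2954  0.1655] shift [-22.4 105.7 190.5] turn [-7.000e-02 -2.176e+01  2.000e-02]
```

Emit:
servo_tool([
  [[-3, 10, 20, 0, -3, 0], [-6, 20, 45, 0, -6, 0], [-9, 35, 70, 0, -9, 0], [-12, 50, 95, 0, -12, 0], [-15, 65, 120, 0, -15, 0], [-18, 80, 145, 0, -18, 0], [-21, 95, 170, 0, -21, 0], [-22.4, 105, 185, 0, -21.8, 0], [-22.4, 105.7, 190.5, 0, -21.8, 0], [-22.4, 105.7, 190.5, 0, -21.8, 0]],
])

```text
time_s: 1.97
ee_pos: [0.4134, -0.1212, 0.0598]
eef_rot: [-0.704, 0.064, -0.064, 0.705]
wrist_force: [-0.4, -0.3, 1.0]
finger_gap: 0.004
```

Run:
```python
from h import *; from cell import bot
o=bot.get_obs();print(o["time_s"],o["finger_gap"],o["qpos"].round(2))
s,h,L,u=plan('C',.045);go(o,s,.006,h)
T=bot.grab_frame("top");cv2.imwrite("pics/t2.png",T["frame"])
```

```text
1.9667 0.004211742203943177 [ 0.33  0.6  -0.16  2.23  0.28  0.33 -0.25]
pos [ 0.4134 -0.1212  0.0598] shift [-0.5 53.8 -1.3] turn [-0.09  0.17  0.01]
```

View pics/t2.png

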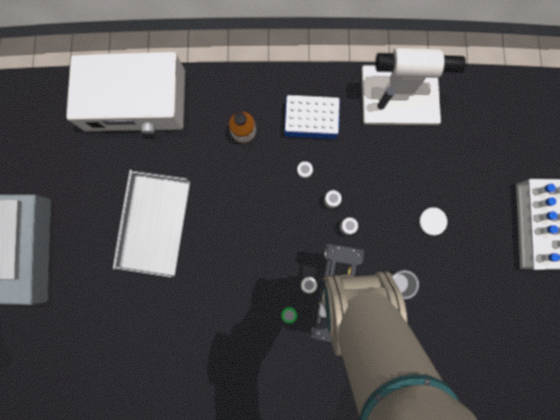

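The gripper is just right of cap C at (309,285) and pointing down. I'll descend and begin the push.

Emit:
servo_tool([
  [[-0.5, 15, -1.3, 0, 0, 0], [-0.5, 30, -1.3, 0, 0, 0], [-0.5, 44, -1.3, 0, 0, 0], [-0.5, 51, -1.3, 0, 0, 0], [-0.5, 53.5, -1.3, 0, 0, 0], [-0.5, 53.5, 3, 0, 0, 0], [-0.5, 53.5, 8, 0, 0, 0], [-0.5, 53.5, 13, 0, 0, 0], [-0.5, 53.5, 18, 0, 0, 0], [-0.5, 53.5, 24, 0, 0, 0]],
])

```text
time_s: 2.85
ee_pos: [0.4172, -0.0986, 0.0073]
eef_rot: [-0.704, 0.064, -0.065, 0.704]
wrist_force: [0.5, 0.1, -0.1]
finger_gap: 0.008
```

Run:
```python
from h import *; from cell import bot
o=bot.get_obs();print(o["time_s"],o["wrist_force"])
s,h,L,u=plan('C',.025);go(o,s+L*u,.006,h)
T=bot.grab_frame("top");cv2.imwrite("pics/t3.png",cv2.resize(T["frame"][220:340,240:400],None,fx=4,fy=4,interpolation=2))
```

```text
2.85 [ 0.53738892  0.10610647 -0.14881379]
pos [ 0.4172 -0.0986  0.0073] shift [2.0e-01 1.3e+00 3.6e+02] turn [-0.01  0.05  0.08]
```

View pics/t3.png

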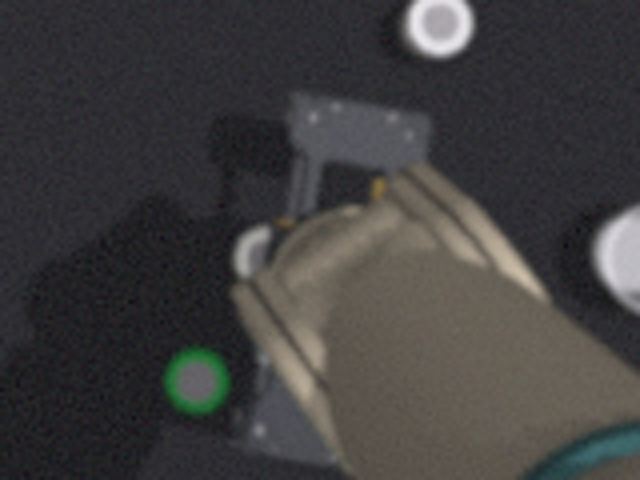

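The cap sits directly in front of the fingers, half hidden. I keep pushing straight.

Emit:
servo_tool([
  [[0, 1, 6, 0, 0, 0], [0, 1, 14, 0, 0, 0], [0, 1, 24, 0, 0, 0], [0, 1, 34, 0, 0, 0], [0, 1, 44, 0, 0, 0], [0, 1, 54, 0, 0, 0], [0, 1, 64, 0, 0, 0], [0, 1, 74, 0, 0, 0], [0, 1, 83, 0, 0, 0], [0, 1, 90, 0, 0, 0]],
])

```text
time_s: 3.73
ee_pos: [0.4342, -0.0069, 0.0064]
eef_rot: [-0.704, 0.063, -0.064, 0.705]
wrist_force: [-0.2, 0.9, -0.2]
finger_gap: 0.002
```

Run:
```python
from h import *; from cell import bot
o=bot.get_obs();print(o["time_s"],o["wrist_force"])
s,h,L,u=plan('C',.025);go(o,s+L*u,.006,h)
S=bot.grab_frame("scene");cv2.imwrite("pics/s4.png",S["frame"])
T=bot.grab_frame("top");cv2.imwrite("pics/t4.png",cv2.resize(T["frame"][200:340,180:370],None,fx=4,fy=4,interpolation=2))
print(w2px(S,[o["ee_pos"]]),w2px(T,[o["ee_pos"]]))
```

```text
3.7333 [-0.1864576   0.93043816 -0.18248746]
pos [ 0.4342 -0.0069  0.0064] shift [  1.1   0.9 266.8] turn [-0.12  0.23  0.11]
[[328.77727341 191.81663131]] [[275.90842145 278.52524541]]
```

View pics/t4.png

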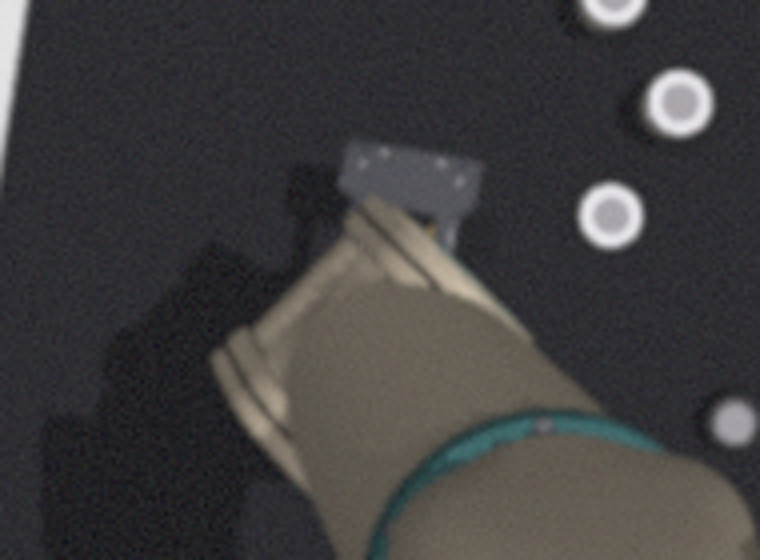

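View pics/s4.png

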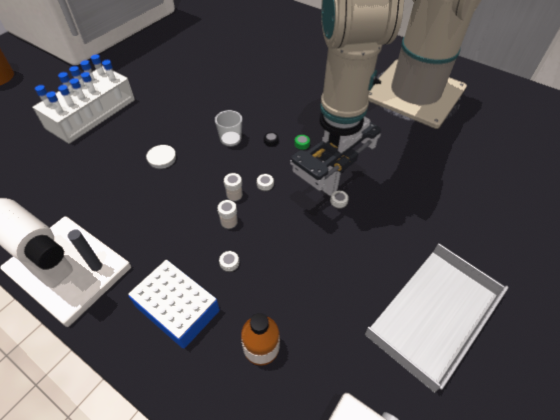

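In the scene view the cap is at (340,199), directly ahead of the fingertips. I'll measure its lateral offset.

```bash
cat >> h.py <<'E'
def capS(S,near,r=22,z=.010):
    """white-cap centre nearest a world guess, scene cam"""
    uv=w2px(S,[[near[0],near[1],z]])[0]; best=None
    g=S["frame"].astype(int); m=((g.min(2)>95)&(g.max(2)-g.min(2)<40)).astype(np.uint8)
    x0,y0=(uv-r).astype(int); c=m[y0:y0+2*r,x0:x0+2*r]
    n,l,s,ce=cv2.connectedComponentsWithStats(c)
    out=[]
    for i in range(1,n):
        if s[i,4]>40:
            p=(x0+s[i,0]+s[i,2]/2-.5,y0+s[i,1]+s[i,3]/2-.5); out.append((int(s[i,4]),np.round(p,1).tolist(),s[i,2:4].tolist(),px2w(S,p,z).round(4)))
    return out
def rel(o,p):
    R=Ro.from_quat(o["eef_rot"]).as_matrix();d=np.array([p[0],p[1],o["ee_pos"][2]])-o["ee_pos"];return (R.T@d*1000).round(1)
E
python3 - <<'E'
from h import *; from cell import bot
o=bot.get_obs();S=bot.grab_frame("scene")
for b in capS(S,o["ee_pos"][:2]+.025*plan('C',0)[3]): print(b,rel(o,b[3]))
cv2.imwrite("pics/s5.png",cv2.resize(S["frame"][150:250,280:400],None,fx=5,fy=5,interpolation=2))
E
```

```text
(498, [332.0, 191.0], [33, 33], array([ 0.4313, -0.0013])) [-4.   0.   4.8]
```

View pics/s5.png

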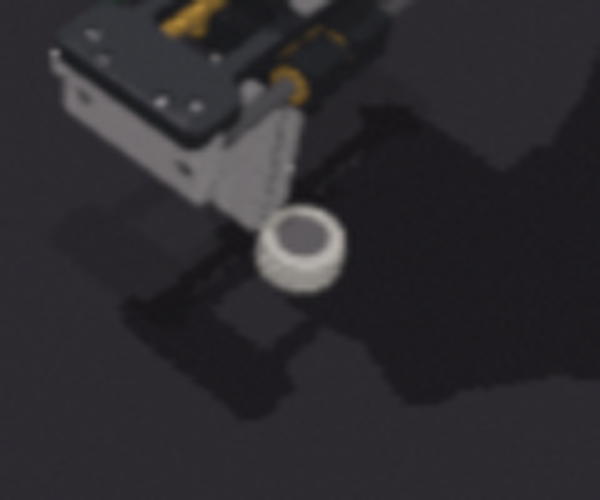

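Run:
```python
from h import *; from cell import bot
o=bot.get_obs();S=bot.grab_frame("scene")
p=px2w(S,(340.1,199.7),.009);print(p,rel(o,p))
```

```text
[0.44108759 0.02357186] [ 1.3  0.1 32.1]
```

Emit:
servo_tool([
  [[0, 0.9, 6, 0, 0, 0], [0, 0.9, 14, 0, 0, 0], [0, 0.9, 24, 0, 0, 0], [0.5, 0.9, 34, 0, 0, 0], [0.5, 0.9, 45, 0, 0, 0], [0.5, 0.9, 56, 0, 0, 0], [0.5, 0.9, 67, 0, 0, 0], [1, 0.9, 78, 0, 0, 0], [1, 0.9, 89, 0, 0, 0], [1, 0.9, 100, 0, 0, 0]],
])

```text
time_s: 4.77
ee_pos: [0.453, 0.091, 0.0056]
eef_rot: [-0.704, 0.063, -0.064, 0.705]
wrist_force: [0.4, -0.5, 0.2]
finger_gap: 0.003
```

Run:
```python
from h import *; from cell import bot
o=bot.get_obs();print(o["time_s"],o["wrist_force"])
s,h,L,u=plan('C',.025);go(o,s+L*u,.006,h)
S=bot.grab_frame("scene");c=w2px(S,[[*(o["ee_pos"][:2]+.028*u),.009]])[0];print(c)
x,y=c.astype(int);print(x-50,y-50);cv2.imwrite("pics/s6.png",cv2.resize(S["frame"][y-50:y+50,x-50:x+50],None,fx=5,fy=5,interpolation=2))
```

```text
4.7667 [ 0.39324474 -0.50773506  0.19359848]
pos [0.453  0.091  0.0056] shift [  0.   -0.2 167.1] turn [-0.07  0.19  0.09]
[378.4472886  227.29165604]
328 177
```

View pics/s6.png

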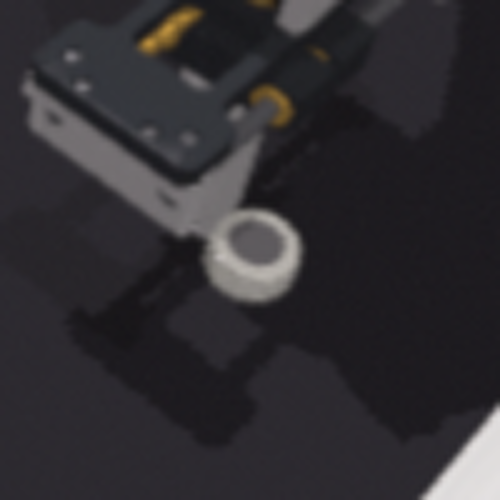

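The cap is at (379,228), still dead centre in front of the fingers. I'll go on.

Emit:
servo_tool([
  [[0, 0, 6, 0, 0, 0], [0, 0, 15, 0, 0, 0], [0, 0, 26, 0, 0, 0], [0, 0, 37, 0, 0, 0], [0, 0, 48, 0, 0, 0], [0, 0, 59, 0, 0, 0], [0, 0, 70, 0, 0, 0], [0, 0, 81, 0, 0, 0], [0, 0, 92, 0, 0, 0], [0, 0, 103, 0, 0, 0]],
])

```text
time_s: 5.65
ee_pos: [0.4723, 0.1965, 0.0062]
eef_rot: [-0.703, 0.062, -0.064, 0.706]
wrist_force: [0.5, 1.2, -0.3]
finger_gap: 0.008
```

Run:
```python
from h import *; from cell import bot
o=bot.get_obs();print(o["time_s"],o["wrist_force"])
s,h,L,u=plan('C',.025);go(o,s+L*u,.006,h)
S=bot.grab_frame("scene");c=w2px(S,[[*(o["ee_pos"][:2]+.028*u),.009]])[0];print(c)
x,y=c.astype(int);print(x-50,y-50);cv2.imwrite("pics/s7.png",cv2.resize(S["frame"][y-50:y+50,x-50:x+50],None,fx=5,fy=5,interpolation=2))
```

```text
5.65 [ 0.48967524  1.21565833 -0.29554975]
pos [0.4723 0.1965 0.0062] shift [ 0.3  0.5 59.8] turn [-0.26  0.36  0.16]
[425.97966641 261.66236128]
375 211
```

View pics/s7.png

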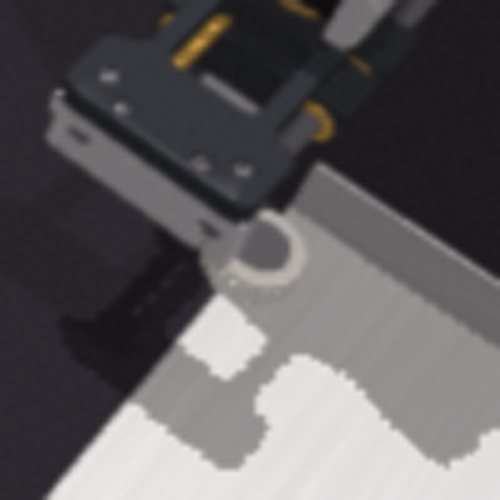

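The cap, at (428,261), has crossed the open edge. I'll finish the push, decelerating, then back off and lift.

Emit:
servo_tool([
  [[0, 0, 6, 0, 0, 0], [0, 0, 15, 0, 0, 0], [0, 0, 25, 0, 0, 0], [0, 0, 35, 0, 0, 0], [0, 0, 43, 0, 0, 0], [0, 0, 49, 0, 0, 0], [0, 0, 53, 0, 0, 0], [0, 0, 55, 0, 0, 0], [0, -1, 45, 0, 0, 0], [0, -10, 25, 0, 0, 0]],
])

```text
time_s: 6.53
ee_pos: [0.4766, 0.2257, 0.0159]
eef_rot: [-0.701, 0.06, -0.062, 0.708]
wrist_force: [1.1, 0.1, 0.4]
finger_gap: 0.005
```

Run:
```python
from h import *; from cell import bot
o=bot.get_obs();print(o["time_s"],o["wrist_force"],o["qpos"].round(2))
s,h,L,u=plan('B',.045);print(s);go(o,s,.08,h)
S=bot.grab_frame("scene");cv2.imwrite("pics/s8.png",cv2.resize(S["frame"][190:390,360:520],None,fx=3,fy=3,interpolation=2))
```

```text
6.5333 [1.09234287 0.06334985 0.39368648] [-0.26  0.77 -0.35  2.    0.56  0.45 -1.2 ]
[ 0.48423014 -0.17558875]
pos [0.4766 0.2257 0.0159] shift [  76.6  -67.6 -393.4] turn [-0.53 -2.14  0.16]
```

View pics/s8.png

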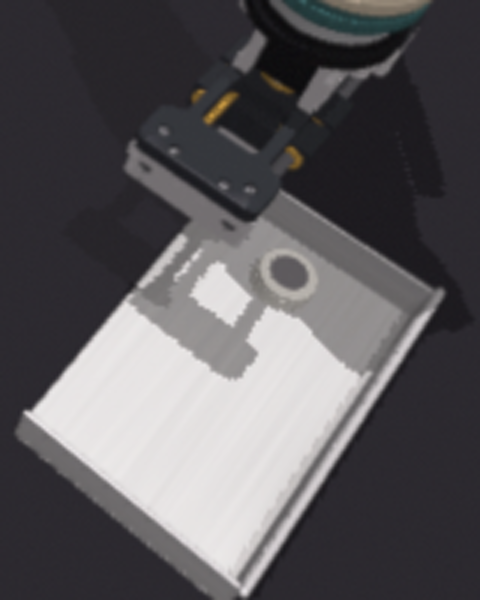

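Cap C is well inside the tray at crop (288,270). Next is cap B: I go up and over it.

Emit:
servo_tool([
  [[0, -20, -5, 0, 0, 0], [3, -45, -20, 0, 0, 0], [10, -62, -45, 0, 0, 0], [18, -67, -75, 0, -1, 0], [25, -67, -110, 0, -2, 0], [33, -67, -148, 0, -2, 0], [41, -67, -186, 0, -2, 0], [49, -67, -224, 0, -2, 0], [57, -67, -262, 0, -2, 0], [62, -67, -300, 0, -2, 0]],
])

```text
time_s: 7.42
ee_pos: [0.483, -0.0915, 0.0837]
eef_rot: [-0.705, 0.05, -0.052, 0.706]
wrist_force: [0.9, -0.6, -0.4]
finger_gap: 0.006
```

Run:
```python
from h import *; from cell import bot
o=bot.get_obs();print(o["time_s"])
s,h,L,u=plan('B',.045);go(o,s,.006,h)
```

```text
7.4167
pos [ 0.483  -0.0915  0.0837] shift [ 13.2  77.7 -83.1] turn [-0.06 -0.55  0.16]
```

Emit:
servo_tool([
  [[3, 0, -25, 0, 0, 0], [8, 0, -50, 0, 0, 0], [12, 0, -73, 0, -0.5, 0], [13.2, 5, -83, 0, -0.5, 0], [13.2, 25, -83, 0, -0.5, 0], [13.2, 45, -83, 0, -0.5, 0], [13.2, 65, -83, 0, -0.5, 0], [13.2, 74, -83, 0, -0.5, 0], [13.2, 77, -83, 0, -0.5, 0], [13.2, 77, -83, 0, -0.5, 0]],
])

```text
time_s: 8.25
ee_pos: [0.4837, -0.1748, 0.0062]
eef_rot: [-0.705, 0.047, -0.048, 0.706]
wrist_force: [-0.4, 0.5, 0.2]
finger_gap: 0.005
```

Run:
```python
from h import *; from cell import bot
o=bot.get_obs();print(o["time_s"],o["wrist_force"])
s,h,L,u=plan('B',.025);go(o,s+L*u,.006,h)
S=bot.grab_frame("scene");cv2.imwrite("pics/s9.png",cv2.resize(S["frame"][130:250,190:350],None,fx=4,fy=4,interpolation=2))
```

```text
8.25 [-0.37612197  0.46234583  0.23562012]
pos [ 0.4837 -0.1748  0.0062] shift [  0.6   0.8 425.7] turn [-0.08 -0.01  0.07]
```

View pics/s9.png

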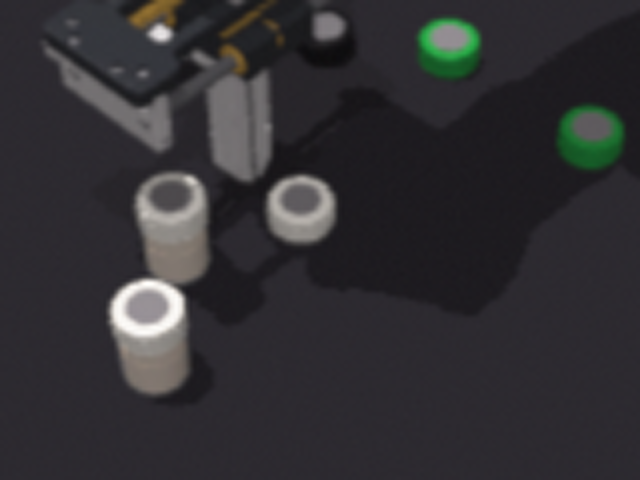

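The fingers are down behind cap B at crop (301,210), clear of the vials. I'll start the push.

Emit:
servo_tool([
  [[0, 0.5, 4, 0, 0, 0], [0.6, 0.5, 10, 0, 0, 0], [0.6, 0.5, 16, 0, 0, 0], [0.6, 0.5, 22, 0, 0, 0], [0.6, 0.5, 30, 0, 0, 0], [0.6, 0.5, 39, 0, 0, 0], [0.6, 0.5, 49, 0, 0, 0], [0.6, 0.5, 60, 0, 0, 0], [0.6, 0.5, 71, 0, 0, 0], [0.6, 0.5, 82, 0, 0, 0]],
])

```text
time_s: 9.13
ee_pos: [0.4961, -0.0924, 0.0065]
eef_rot: [-0.705, 0.047, -0.049, 0.706]
wrist_force: [0.1, -0.2, 0.4]
finger_gap: 0.007
```

```bash
cat > chk.py <<'E'
import sys
from h import *; from cell import bot
k,name=sys.argv[1:3]
o=bot.get_obs();print(o["time_s"],o["wrist_force"].round(1))
s,h,L,u=plan(k,.025);go(o,s+L*u,.006,h)
S=bot.grab_frame("scene");c=w2px(S,[[*(o["ee_pos"][:2]+.028*u),.009]])[0];print(c)
x,y=c.astype(int);img=cv2.resize(S["frame"][y-50:y+50,x-50:x+50],None,fx=5,fy=5,interpolation=2)
q=((c-[x-50,y-50]+.5)*5).astype(int);cv2.drawMarker(img,tuple(int(v) for v in q),(0,0,255),0,12,1)
cv2.imwrite(f"pics/{name}.png",img);print("origin",x-50,y-50)
E
python3 chk.py B s10
```

```text
9.1333 [ 0.1 -0.2  0.4]
pos [ 0.4961 -0.0924  0.0065] shift [ -0.5   1.  342.4] turn [-0.08  0.02  0.15]
[288.07974271 198.52765786]
origin 238 148
```

View pics/s10.png

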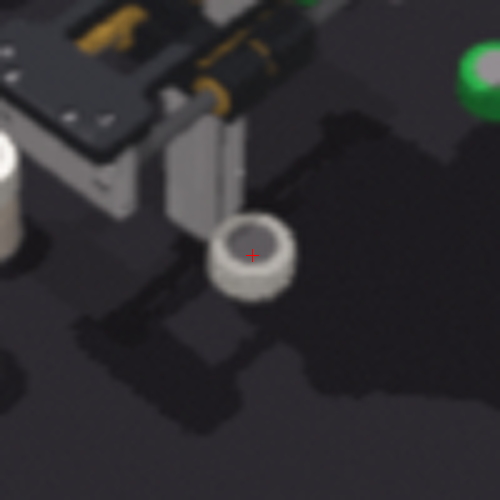

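Cap B is centred on the prediction at crop (252,256). I'll keep pushing.

Emit:
servo_tool([
  [[0, 0.5, 6, 0, 0, 0], [0, 0.5, 15, 0, 0, 0], [0, 0.5, 26, 0, 0, 0], [0, 0.5, 37, 0, 0, 0], [0, 0.5, 48, 0, 0, 0], [0, 0.5, 60, 0, 0, 0], [0, 0.5, 72, 0, 0, 0], [0, 0.5, 84, 0, 0, 0], [0, 0.5, 95, 0, 0, 0], [0, 0.5, 106, 0, 0, 0]],
])

```text
time_s: 10.02
ee_pos: [0.511, 0.017, 0.0066]
eef_rot: [-0.704, 0.045, -0.048, 0.707]
wrist_force: [0.0, 1.1, -0.3]
finger_gap: 0.003
```

```bash
python3 chk.py B s11
```

```text
10.0167 [ 0.   1.1 -0.3]
pos [0.511  0.017  0.0066] shift [  0.4   1.5 231.9] turn [-0.22  0.23  0.21]
[330.77769925 228.83955881]
origin 280 178
```

View pics/s11.png

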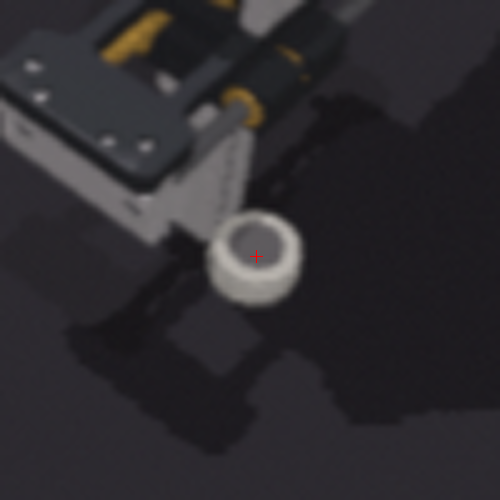

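Still centred.

Emit:
servo_tool([
  [[0, 0.8, 6, 0, 0, 0], [0, 0.8, 15, 0, 0, 0], [0, 0.8, 26, 0, 0, 0], [0, 0.8, 37, 0, 0, 0], [0.3, 0.8, 48, 0, 0, 0], [0.3, 0.8, 60, 0, 0, 0], [0.3, 0.8, 72, 0, 0, 0], [0.4, 0.8, 84, 0, 0, 0], [0.4, 0.8, 96, 0, 0, 0], [0.4, 0.8, 108, 0, 0, 0]],
])

```text
time_s: 10.9
ee_pos: [0.526, 0.1286, 0.0067]
eef_rot: [-0.703, 0.043, -0.047, 0.708]
wrist_force: [-0.7, 0.6, -0.4]
finger_gap: 0.006
```

```bash
python3 chk.py B s12
```

```text
10.9 [-0.7  0.6 -0.4]
pos [0.526  0.1286 0.0067] shift [  0.5   1.6 119.3] turn [-0.39  0.41  0.27]
[379.70315812 263.52644798]
origin 329 213
```

View pics/s12.png

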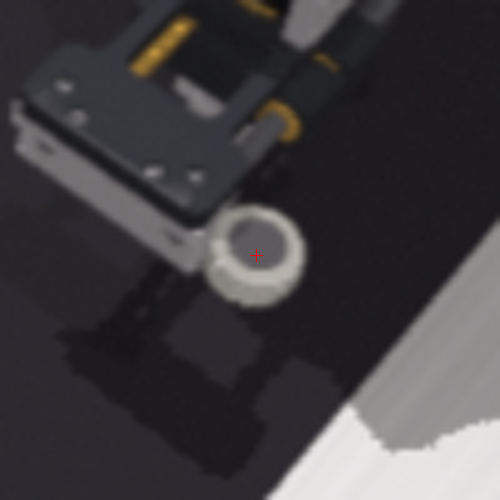

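The cap is centred with 119 mm to go, so two more calls.

Emit:
servo_tool([
  [[0, 0.8, 6, 0, 0, 0], [0, 0.8, 14, 0, 0, 0], [0, 0.8, 24, 0, 0, 0], [0, 0.8, 34, 0, 0, 0], [0.3, 0.8, 44, 0, 0, 0], [0.3, 0.8, 54, 0, 0, 0], [0.4, 0.8, 64, 0, 0, 0], [0.5, 0.8, 73, 0, 0, 0], [0.5, 0.8, 80, 0, 0, 0], [0.5, 0.8, 86, 0, 0, 0]],
])

```text
time_s: 11.78
ee_pos: [0.5378, 0.2186, 0.0071]
eef_rot: [-0.702, 0.042, -0.046, 0.709]
wrist_force: [-0.0, 1.5, -0.2]
finger_gap: -0.001
```

Emit:
servo_tool([
  [[0, 0, 6, 0, 0, 0], [0, 0, 13, 0, 0, 0], [0, 0, 19, 0, 0, 0], [0, 0, 23, 0, 0, 0], [0, 0, 26, 0, 0, 0], [0, 0, 28, 0, 0, 0], [0, 0, 29, 0, 0, 0], [0, -1, 20, 0, 0, 0], [0, -10, 5, 0, 0, 0], [0, -30, -10, 0, 0, 0]],
])

```text
time_s: 12.62
ee_pos: [0.5343, 0.2064, 0.0353]
eef_rot: [-0.703, 0.043, -0.045, 0.708]
wrist_force: [0.2, -0.7, -1.1]
finger_gap: -0.001
```

Run:
```python
from h import *; from cell import bot
o=bot.get_obs();print(o["time_s"],o["wrist_force"],o["qpos"].round(2))
s,h,L,u=plan('A',.045);print(s,np.degrees(h));go(o,s,.085,h)
S=bot.grab_frame("scene");cv2.imwrite("pics/s13.png",S["frame"])
```

```text
12.6167 [ 0.23876455 -0.70892878 -1.06344827] [-0.17  0.78 -0.39  1.87  0.5   0.58 -1.  ]
[ 0.69192821 -0.11577502] 103.39942165920613
pos [0.5343 0.2064 0.0353] shift [ 196.4  -51.6 -299.9] turn [ -0.41 -20.5    0.18]
```

View pics/s13.png

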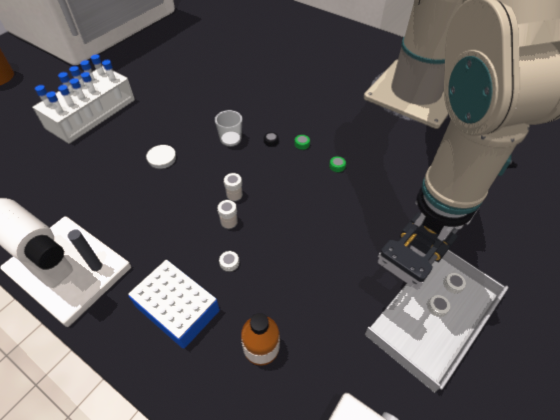

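Caps B and C are in the tray at (440,304) and (456,281). Next is cap A at (229,261).

Emit:
servo_tool([
  [[0, -20, -5, 0, 0, 0], [8, -40, -20, 0, -2, 0], [23, -51, -40, 0, -4, 0], [43, -51, -66, 0, -6, 0], [63, -51, -98, 0, -8.5, 0], [83, -51, -128, 0, -11, 0], [103, -51, -158, 0, -13.5, 0], [123, -51, -188, 0, -16, 0], [143, -51, -218, 0, -18.5, 0], [161, -51, -246, 0, -20, 0]],
])

```text
time_s: 13.5
ee_pos: [0.6647, -0.066, 0.0897]
eef_rot: [-0.702, -0.081, 0.075, 0.704]
wrist_force: [0.4, 0.7, -0.5]
finger_gap: 0.003
```

Run:
```python
from h import *; from cell import bot
o=bot.get_obs();print(o["time_s"])
s,h,L,u=plan('A',.045);go(o,s,.006,h)
```

```text
13.5
pos [ 0.6647 -0.066   0.0897] shift [ 15.   83.7 -54.7] turn [-0.14 -0.74  0.46]
```

Emit:
servo_tool([
  [[5, 0, -20, 0, 0, 0], [11, 0, -40, 0, -0.7, 0.2], [15, 0, -54, 0, -0.7, 0.4], [15, 8, -54.7, 0, -0.7, 0.4], [15, 28, -54.7, 0, -0.7, 0.4], [15, 48, -54.7, 0, -0.7, 0.4], [15, 68, -54.7, 0, -0.7, 0.4], [15, 79, -54.7, 0, -0.7, 0.4], [15, 83, -54.7, 0, -0.7, 0.4], [15, 83, -54.7, 0, -0.7, 0.4]],
])

```text
time_s: 14.33
ee_pos: [0.6907, -0.1151, 0.0056]
eef_rot: [-0.701, -0.082, 0.083, 0.703]
wrist_force: [1.1, 0.1, 0.4]
finger_gap: 0.007
```

```bash
python3 chk.py A s14
```

```text
14.3333 [1.1 0.1 0.4]
pos [ 0.6907 -0.1151  0.0056] shift [  1.    0.8 364.1] turn [-0.19  0.   -0.06]
[220.84626154 256.62920733]
origin 170 206
```

View pics/s14.png

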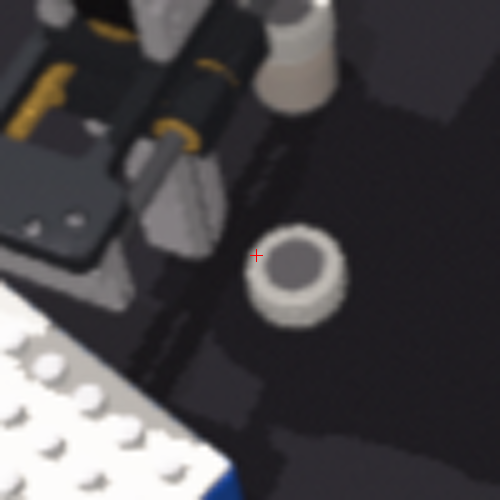

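The fingers are behind cap A at crop (296,276) and well clear of the vial and tip box. I'll push.

Emit:
servo_tool([
  [[0.5, 0, 4, 0, 0, 0], [1, 0, 10, 0, 0, 0], [1, 0, 16, 0, 0, 0], [1, 0, 22, 0, 0, 0], [1, 0, 29, 0, 0, 0], [1, 0, 37, 0, 0, 0], [1, 0, 46, 0, 0, 0], [1, 0, 56, 0, 0, 0], [1, 0, 66, 0, 0, 0], [1, 0, 76, 0, 0, 0]],
])

```text
time_s: 15.22
ee_pos: [0.6748, -0.0396, 0.007]
eef_rot: [-0.701, -0.083, 0.082, 0.703]
wrist_force: [0.4, -0.1, 0.2]
finger_gap: 0.003
```

```bash
python3 chk.py A s15
```

```text
15.2167 [ 0.4 -0.1  0.2]
pos [ 0.6748 -0.0396  0.007 ] shift [ -0.9   1.8 287. ] turn [-0.18  0.01  0.05]
[259.29753446 271.39777359]
origin 209 221
```

View pics/s15.png

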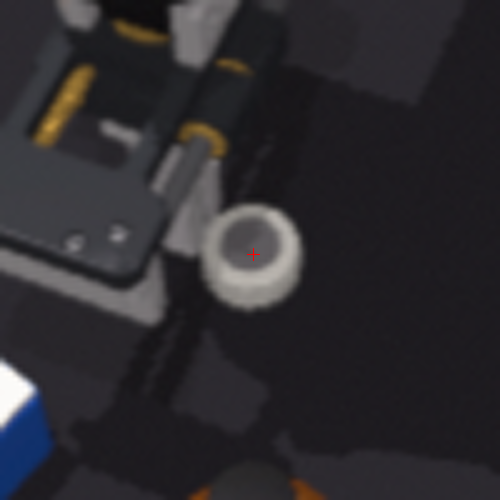

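Cap A is centred on the prediction. I'll continue.

Emit:
servo_tool([
  [[0, 1, 5, 0, 0, 0], [-0.5, 1, 12, 0, 0, 0], [-0.8, 1, 21, 0, 0, 0], [-0.8, 1, 31, 0, 0, 0], [-0.8, 1, 41, 0, 0, 0], [-0.8, 1, 51, 0, 0, 0], [-0.8, 1, 61, 0, 0, 0], [-0.8, 1, 71, 0, 0, 0], [-0.8, 1, 81, 0, 0, 0], [-0.8, 1, 91, 0, 0, 0]],
])

```text
time_s: 16.1
ee_pos: [0.6519, 0.0531, 0.0067]
eef_rot: [-0.7, -0.084, 0.083, 0.704]
wrist_force: [0.7, -0.9, 0.9]
finger_gap: 0.003
```

```bash
python3 chk.py A s16
```

```text
16.1 [ 0.7 -0.9  0.9]
pos [0.6519 0.0531 0.0067] shift [  0.4   1.7 191.5] turn [-0.32  0.19  0.06]
[310.23661406 289.13245846]
origin 260 239
```

View pics/s16.png

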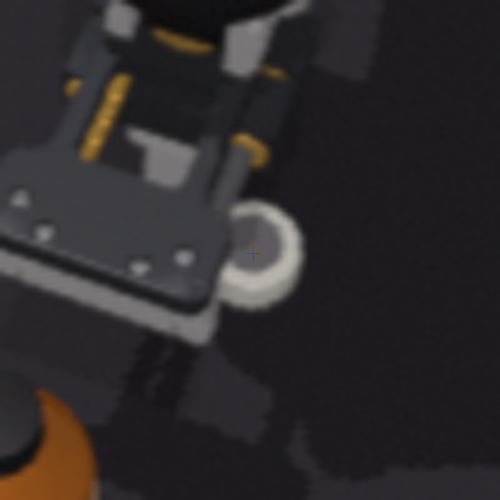

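Cap A is centred, and the bottle at crop (30,430) is clear of the gripper body.

Emit:
servo_tool([
  [[0, 1, 5, 0, 0, 0], [0, 1, 13, 0, 0, 0], [0, 1, 23, 0, 0, 0], [0, 1, 34, 0, 0, 0], [0.2, 1, 45, 0, 0, 0], [0.3, 1, 56, 0, 0, 0], [0.4, 1, 67, 0, 0, 0], [0.4, 1, 78, 0, 0, 0], [0.4, 1, 88, 0, 0, 0], [0.4, 1, 98, 0, 0, 0]],
])

```text
time_s: 16.98
ee_pos: [0.628, 0.1529, 0.0067]
eef_rot: [-0.699, -0.085, 0.085, 0.705]
wrist_force: [-0.1, -0.6, 0.6]
finger_gap: 0.006
```

```bash
python3 chk.py A s17
```

```text
16.9833 [-0.1 -0.6  0.6]
pos [0.628  0.1529 0.0067] shift [ 0.5  1.4 88.8] turn [-0.46  0.37  0.08]
[368.1570939  309.70030275]
origin 318 259
```

View pics/s17.png

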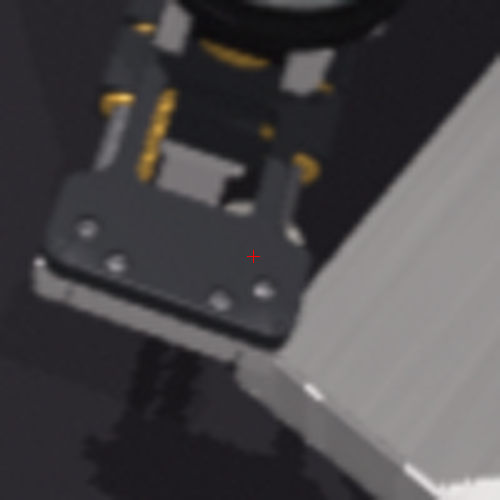

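The gripper now hides the cap, but parts of its rim show at crop (240,207) and (295,235), so it is still ahead of the fingers. I'll finish the push.

Emit:
servo_tool([
  [[0, 1, 5, 0, 0, 0], [0, 1, 13, 0, 0, 0], [0, 1, 22, 0, 0, 0], [0.2, 1, 32, 0, 0, 0], [0.3, 1, 42, 0, 0, 0], [0.4, 1, 52, 0, 0, 0], [0.4, 1, 61, 0, 0, 0], [0.4, 1, 69, 0, 0, 0], [0.4, 1, 75, 0, 0, 0], [0.4, 1, 79, 0, 0, 0]],
])

```text
time_s: 17.87
ee_pos: [0.6083, 0.2341, 0.0068]
eef_rot: [-0.698, -0.086, 0.086, 0.706]
wrist_force: [0.1, -0.8, -0.0]
finger_gap: 0.002
```

Emit:
servo_tool([
  [[0, 0, 3, 0, 0, 0], [0, 0, 5, 0, 0, 0], [0, 0, 6, 0, 0, 0], [0, 0, 0, 0, 0, 0], [0, 0, -15, 0, 0, 0], [0, -15, -40, 0, 0, 0], [0, -40, -60, 0, 0, 0], [0, -70, -75, 0, 0, 0], [0, -100, -90, 0, 0, 0], [0, -130, -100, 0, 0, 0]],
])

```text
time_s: 18.7
ee_pos: [0.6331, 0.1304, 0.1366]
eef_rot: [-0.699, -0.084, 0.085, 0.705]
wrist_force: [0.4, 0.1, -0.2]
finger_gap: 0.004
```

Run:
```python
from h import *; from cell import bot
o=bot.get_obs();print(o["time_s"],o["ee_pos"],o["wrist_force"])
for n in("scene","top"):
    cv2.imwrite(f"pics/{n}18.png",bot.grab_frame(n)["frame"])
```

```text
18.7 [0.6331131  0.13042415 0.13661047] [ 0.37007931  0.05775699 -0.23514359]
```

View pics/scene18.png

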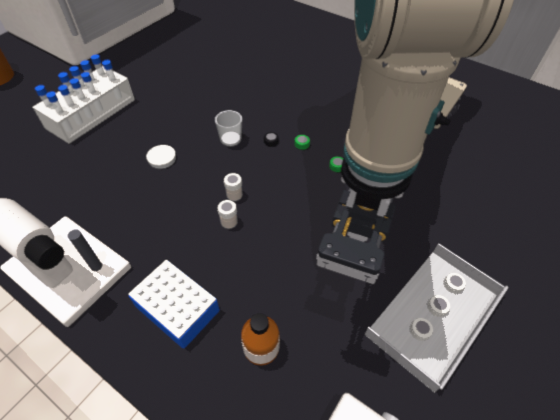

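View pics/top18.png

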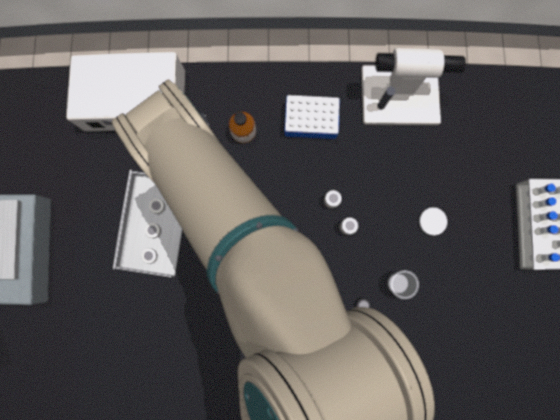

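All three caps are in the tray: scene (423,328), (440,304), (456,281) and top (157,206), (153,230), (149,255). I'll make a numeric check before handing in.

Run:
```python
from h import *; from cell import bot
T=bot.grab_frame("top");S=bot.grab_frame("scene")
for n,a,b in(("A",(423,328.5),(156.5,206.5)),("B",(439.5,304.5),(152.5,230.5)),("C",(456,282),(148.5,255.5))):
    print(n,tray(px2w(S,a,.009)),tray(px2w(T,b,.016)))
a=cv2.imread("pics/top0.png").astype(int);d=np.abs(T["frame"].astype(int)-a).max(2)
for n,(x,y) in dict(v1=(333,199),v2=(350,226),bottle=(243,127),beaker=(404,285),dish=(433,221),tip=(313,117)).items():
    print(n,"max diff",d[y-14:y+14,x-14:x+14].mean().round(1))
```

```text
A [ 0.0048 -0.042 ] [-0.0023 -0.0405]
B [0.0035 0.0142] [-0.002   0.0144]
C [0.0035 0.0724] [-0.0019  0.071 ]
v1 max diff 4.5
v2 max diff 4.2
bottle max diff 5.6
beaker max diff 3.6
dish max diff 2.3
tip max diff 1.7
```

```bash
python3 -c "
from cell import bot
print(bot.get_obs()['time_s']);print(bot.close_job())"
```

```text
18.9
the job is handed in; nothing more can be done
None
```

I pushed all three loose white caps into the tray with the closed fingertips, one straight push each, and handed the job in at about 18.9 s. The tool gives no verdict.

- **Caps:** My last check put them at tray x about 0 and tray y about -0.041, +0.014 and +0.072 m. That is 60 mm or more past the open side. The two cameras differed by up to 7 mm in tray x, well inside the allowed band.
- **Everything else:** The vials, bottle, beaker, dish and tip box looked the same in the top view as at the start. I left the green and black look-alikes alone, but the arm hid the two green ones in the final top view, so I only saw them in the scene view.
- **Forces:** Wrist force readings between moves stayed under about 2 N. I could not see finger force on the caps directly.
- **Cap A:** The gripper mostly hid it near the end of its push, so I confirmed its position only after backing off.

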